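# Hold the inspection lamp over the inlay

## Robot

A 6-joint arm with a two-finger parallel gripper is mounted at the origin on the work surface. World frame = base frame: x ahead of the robot, y to its left, z up, the work surface at z = 0. Lengths are in m, angles in rad, forces in N, time in s.
With the tool pointing down it reaches from about 0.425 to 0.95 m from the base axis. Payload 3.5 kg.
Tool frame: the origin (TCP) lies between the finger pads; the fingertips stand 17 mm ahead of it and the grasp point (between the pads) lies 2 mm behind it; z points along the fingers, y is the direction in which the jaws open and shut (so a half turn about z gives the same grasp; the last joint's range is limited). The gripper opens to 85 mm and grips with 20 to 120 N. Pads are 22 mm wide; open, the fingers measure 114 mm over their backs; the gripper's body (76 mm by 85 mm) begins 54 mm behind the grasp point. The pads swing forward as they close: fully open they stand 13 mm farther back than shut.
Start: joints at [1.052, 0.286, 1.577, -0, 1.279, -0.15], TCP at [0.243, 0.63, 0.248] pointing down, gripper open.
Joint ranges: [-2.77, 2.77], [-0.9, 2.22], [0.21, 2.48], [-1.53, 4.67], [0.24, 2.81], [-2.84, 2.84]. Speed limits (rad/s): [2.79, 2.79, 3.14, 3.14, 3.14, 3.14].

## Interface

Orientations are given as a unit quaternion [x, y, z, w].
In Python, from plant import ctrl gives the robot as it stands.
- The arm moves only by the tool carry_out, never from a script. Its argument "commands" is a list of rows, each an object with "delta_pos": the shift along the tool's x, y, z in m, a list of three; "delta_rot": the turn, a rotation vector about the tool's x, y, z in rad, a list of three; "claw": the opening in per cent of the stroke, from 0 (shut) to 100 (fully open). A call has 1 to 8 rows; each row is the pose to reach, as a shift and turn from the pose measured when the call began, along the tool's axes at that moment; what a row does not reach only later rows make up. A row lasts 1/12 s, in which the tool goes at most 41.7 mm and 7.16 degrees, less where a joint would pass 70% of its speed; a pose out of reach is approached as far as the arm can. A call with a gripper value outside its range is refused whole. The fingers move at their own pace and stop on an object; "force" is the grip in N (left out, the last holds). Time passes only in rows, so rows that repeat a pose let the fingers close. It gives the time, the measured TCP pose, the force and the opening at its end, in the units of the state.
- ctrl.get_state(): the state, without advancing time (a new reading comes with each control period).
- ctrl.read_camera(name): name is "scene" or "top"; returns (picture, depth): 384x512x3 uint8, red, green, blue; 384x512 float32, m along the optical axis (not along the pixel's ray), 0 where there is no reading.
- ctrl.camera_info(name): a dict with "fx", "fy", "cx", "cy" (pixels), "k1" (the pictures are not rectified: a ray, as slopes to the right and down, at radius r is drawn at 1 + k1 r^2 times it, then the intrinsics apply), "rvec" (rotation vector, rad) and "tvec" (3), from world to camera coordinates, as OpenCV has them. Camera axes: x right, y down, z forward; pixel columns grow to the right and rows downward; lengths in m; the calibration is good to about 2 mm. A picture is of the moment at which its call begins. camera_info takes no time and is no camera call.
- ctrl.sign_off(): hands the job in, once; it reports no verdict.
The state is a dict: "time": time; "qpos": joint angles; "dq": joint speeds; "joint_efforts": joint torques, N m; "eef_pos": TCP position; "tcp_rot": TCP orientation; "contact_force": force on the tool from outside, world axes, zero at the start; "wrist_torque": the same for the moment, N m; "opening": opening from 0.0 (shut) to 1.0 (fully open).
Only numpy, scipy, OpenCV 4.12 (cv2) and the standard library are available. Lean on these libraries where they do the work, as an engineer would, in place of code of your own. Each camera call takes 0.05 s, during which the arm holds its last target.

## Task

Lift the orange inspection lamp up and off its two hooks by its black handle, carry it over the block of screwdrivers and brushes without bumping it, and hold it still just above the board with the dark inlay (not the red one): light face down and level, centred on the inlay, lengthwise along it, with a gap of about 2 cm. The lamp must never touch either board, nothing else on the bench may be disturbed, and you finish while still holding the lamp there.

Things in the scene. Friction and masses are not known exactly. Their poses are not given: they have to be found in the camera images.
- lamp: orange inspection lamp, 0.2 to 0.4 kg: flat housing 60 x 160 x 22 mm (x, y, z), low black battery bump on its back (to 33 mm), bridge handle along y on two end uprights (64 to 76 mm from the middle). Origin: centre of the white light face, its underside; z up, y lengthwise. Hangs level and loose by its handle bar across the two hooks, parallel to the stand's y
- lamp_grip (a point): centre of the lamp's handle bar, 95 mm above its underside, midway between the hooks while it hangs. The bar is black rubber, 14 mm wide (x), 12 mm high, 152 mm long (y); pinch it here across its width, from above
- stand: fixed stand, two steel hooks (8 mm rod) at y = -45 and +45 mm that reach through under the lamp's handle. Origin: on the bench below the hanging bar; x points from hook tips to posts (at 75 mm). The bar lies on the hooks at 190 mm (lamp underside at 101), tips reach 210, highest point 216: lift the lamp 25 to 55 mm, then draw it 80 mm to -x, off the hooks. Base 16 mm thick, x -50 to 100, y +-85 mm
- rack: fixed block of tools: wooden block 260 x 80 x 55 mm (x, y, z) holding upright screwdrivers (red and black handles, tops at 172 mm) and brushes (white handles, bristle ends at 186 mm, the highest). Origin: centre of its underside, on the bench; it stands between the stand and the boards.
- board_dark: plywood board 80 x 180 x 18 mm (x, y, z), lying loose and flat, with a dark brown, almost black inlay strip 16 x 160 mm flush in its top along its y. Origin: centre of the underside. The target.
- board_dark_inlay (a point): middle of the dark inlay, on the board's top face, 18 mm above the bench; y along the inlay
- board_red: the same board with a red inlay strip; leave it alone
- glue: white glue bottle, 56 mm diameter, 150 mm tall, bystander; origin at the centre of its underside
- tin: round tin, green label, 70 mm diameter, 75 mm tall, bystander; origin at the centre of its underside
- mug: blue cup, 76 mm diameter, 85 mm tall, bystander; origin at the centre of its underside
- hammer: hammer lying on the bench, bystander, under 60 mm high
- screwdriver: red screwdriver lying on the bench, bystander, under 50 mm high
- wrench: steel wrench lying on the bench, bystander, under 20 mm high
- plane: dark hand plane 200 x 55 mm, 81 mm tall, bystander; origin at the centre of its underside

How it is judged:
On the way, in this order (a step that is already met when the one before it is completed fails the run):
1. the lamp is lifted up and drawn off the hooks, in the gripper (z of lamp in the frame of stand above 0.12 m and horizontal distance between lamp and stand above 0.05 m and contact force between lamp and stand below 0.1 N and contact force between lamp and the fingers above 1 N), for 0.1 s.
2. the lamp is carried over the tool block (x of lamp in the frame of rack between -0.2 and 0.2 m and y of lamp in the frame of rack between -0.06 and 0.06 m and height (world z) of lamp above 0.17 m), for 0.02 s.
At the end, for the whole second after the job is handed in: Lamp held still in the gripper, carried by nothing else: light face 8 to 35 mm above the dark-inlaid board, within 15 mm of the inlay's middle and 8 degrees of its direction (either way round), level within 7 degrees; both boards within 12 mm of where they were (horizontal distance between lamp and board_dark_inlay below 0.015 m and z of lamp in the frame of board_dark_inlay between 0.008 and 0.035 m and angle between the y axis of lamp and the y axis of board_dark, either way round below 0.14 rad and angle between lamp's own z axis and vertical below 0.12 rad and linear speed of lamp below 0.02 m/s and angular speed of lamp below 0.1 rad/s and contact force between lamp and the fingers above 1 N and contact force between lamp and board_dark below 0.1 N and contact force between lamp and stand below 0.1 N and contact force between lamp and rack below 0.1 N and height (world z) of board_dark below 0.004 m and angle between board_dark's own z axis and vertical below 0.05 rad and distance of each of board_dark, board_red from where it was at the start of the episode below 0.012 m); the arm keeps its last pose, push and grip.
It fails at once if the lamp touches one of the boards (contact force between lamp and board_dark above 0.3 N or contact force between lamp and board_red above 0.3 N).
It fails at once if the tool block is bumped (contact force between rack and anything else above 2 N).
It fails at once if a board is shoved by more than 12 mm (distance of any of board_dark, board_red from where it was at the start of the episode above 0.012 m).
It fails at once if a bystander is shoved by more than 20 mm (distance of any of glue, tin, mug, hammer, screwdriver, wrench, plane from where it was at the start of the episode above 0.02 m).
It also fails if it takes over 48 s, if anything falls off the work surface, if the arm or the gripper's body presses on something with over 40 N, if the wrist force passes 120 N, or if a joint passes its speed limit or range.

## Working session

There is one attempt and no reset: what is moved stays moved. The work goes in short steps, Python scripts to look and compute and a tool call to move; the robot and the scene stay as the last step left them, time stands still between calls to the robot, and variables do not carry over. Pictures are saved under pics/ and viewed, and the job is handed in when it is done.

Besides the shell and the picture viewer there is one more tool, called as name([rows], argument=value, ...), one row to a line, values as JSON. carry_out: Moves the arm, as the interface text tells. Its arguments: {"type":"object","properties":{"commands":{"type":"array"},"force":{"type":"number"}},"required":["commands"]}

```bash
ls; mkdir -p pics
python3 - <<'E'
from plant import ctrl
import cv2,numpy as np
s=ctrl.get_state();print(s)
for n in("scene","top"):
    p,d=ctrl.read_camera(n);cv2.imwrite(f"pics/{n}0.png",p[:,:,::-1]);np.savez(f"pics/{n}0.npz",p=p,d=d);print(ctrl.camera_info(n))
E
```

```text
pics
{'time': 0.0, 'qpos': array([ 1.05203441e+00,  2.87188106e-01,  1.57820338e+00, -4.02605380e-05,
        1.27860829e+00, -1.50006175e-01]), 'dq': array([ 0.00045157,  0.00045762,  0.00095236,  0.00039028,  0.00118632,
       -0.00145365]), 'joint_efforts': array([ 2.85296874e-04, -4.05986845e+01, -2.92623353e+01, -8.60488785e-05,
        5.80874184e-03,  1.07029376e-05]), 'eef_pos': array([0.2429753 , 0.62907551, 0.2469179 ]), 'tcp_rot': array([ 1.83329128e-01,  9.83050854e-01, -1.14322116e-03, -3.76790111e-04]), 'contact_force': array([0.04037191, 0.09679065, 0.56628938]), 'wrist_torque': array([-0.06876772,  0.03164637, -0.00536411]), 'opening': 0.9986572564035683}
{'fx': 384.2713072636907, 'fy': 384.2713072636907, 'cx': 256.9951367535433, 'cy': 191.22984748424034, 'k1': -0.004006699669723202, 'rvec': array([ 0.9300092 ,  2.69016906, -0.81682357]), 'tvec': array([ 0.4125657 , -0.193352  ,  1.41250314])}
{'fx': 388.7088916818918, 'fy': 388.7088916818918, 'cx': 254.88499459019323, 'cy': 191.3457465600186, 'k1': -0.12369237291724196, 'rvec': array([ 2.12620513, -2.157055  ,  0.19895899]), 'tvec': array([1.33745703e-04, 5.35926981e-01, 1.40455131e+00])}
```

View pics/scene0.png

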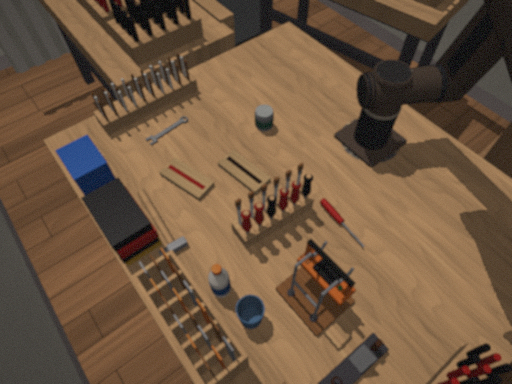

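View pics/top0.png

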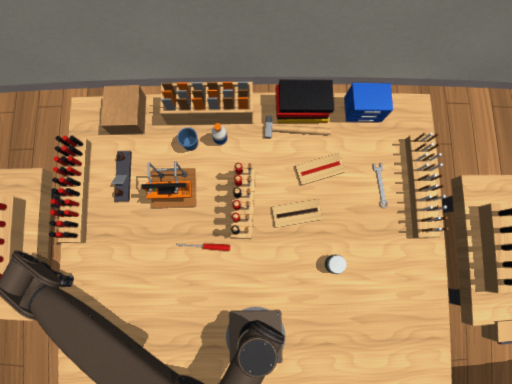

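```bash
cat > h.py <<'E'
import cv2,numpy as np
from plant import ctrl
from scipy.spatial.transform import Rotation as R
def cam(n):
    c=ctrl.camera_info(n);K=np.array([[c['fx'],0,c['cx']],[0,c['fy'],c['cy']],[0,0,1.]])
    return K,np.array([c['k1'],0,0,0.]),np.array(c['rvec']),np.array(c['tvec'])
def rays(n,uv):
    K,D,r,t=cam(n);x=cv2.undistortPoints(np.array(uv,float).reshape(-1,1,2),K,D)[:,0]
    M=cv2.Rodrigues(r)[0];return -M.T@t,(np.c_[x,np.ones(len(x))])@M
def atz(n,uv,z):
    o,d=rays(n,uv);s=(z-o[2])/d[:,2];return o+d*s[:,None]
def atd(n,uv,dep):
    o,d=rays(n,uv);v=np.array([dep[int(round(b)),int(round(a))] for a,b in uv]);return o+d*v[:,None]
def proj(n,P):
    K,D,r,t=cam(n);return cv2.projectPoints(np.array(P,float).reshape(-1,1,3),r,t,K,D)[0][:,0]
def cloud(n,dep):
    h,w=dep.shape;u,v=np.meshgrid(np.arange(w),np.arange(h));o,d=rays(n,np.c_[u.ravel(),v.ravel()])
    return (o+d*dep.ravel()[:,None]).reshape(h,w,3)
def crop(p,x0,y0,x1,y1,k,name):
    cv2.imwrite(name,cv2.resize(p[y0:y1,x0:x1,::-1],None,fx=k,fy=k,interpolation=cv2.INTER_CUBIC))
E
python3 - <<'E'
from h import *
for n in("top","scene"):
    f=np.load(f"pics/{n}0.npz");p=f['p']
    if n=="top":
        crop(p,110,145,210,220,8,"pics/t_lamp.png");crop(p,220,145,350,235,6,"pics/t_board.png")
    else:
        crop(p,270,225,370,300+25,6,"pics/s_lamp.png");crop(p,150,140,330,250,4.4,"pics/s_board.png")
E
```

```text
(no output)
```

View pics/t_lamp.png

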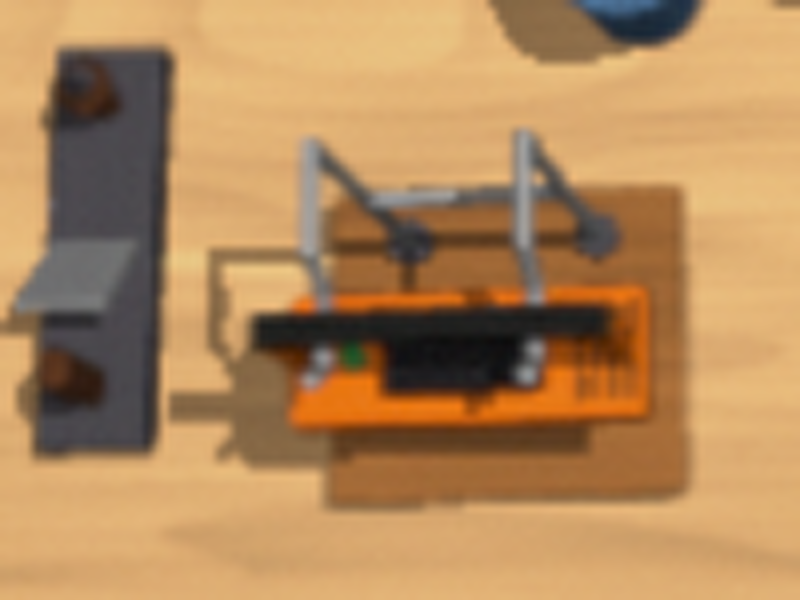

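View pics/t_board.png

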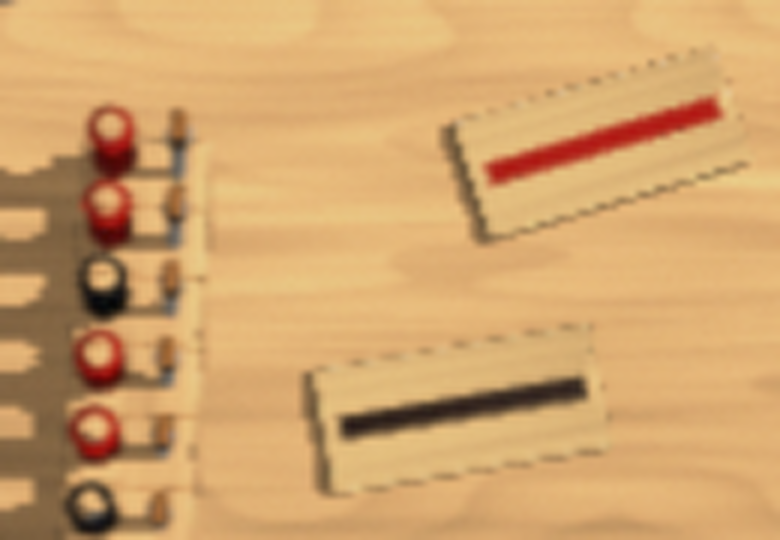

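View pics/s_lamp.png

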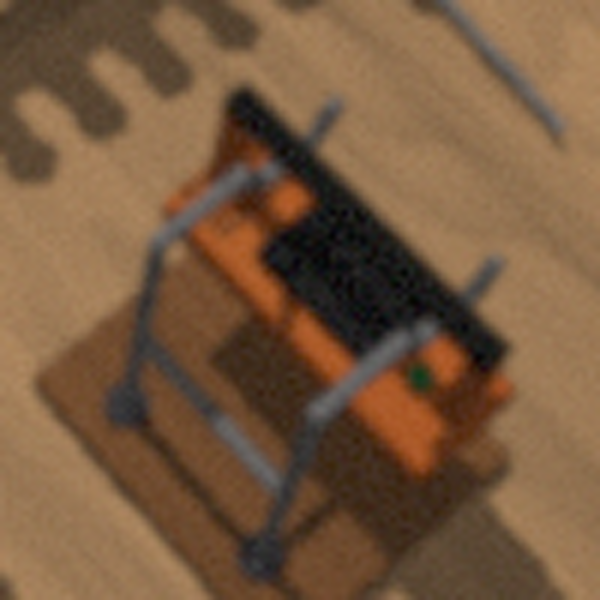

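View pics/s_board.png

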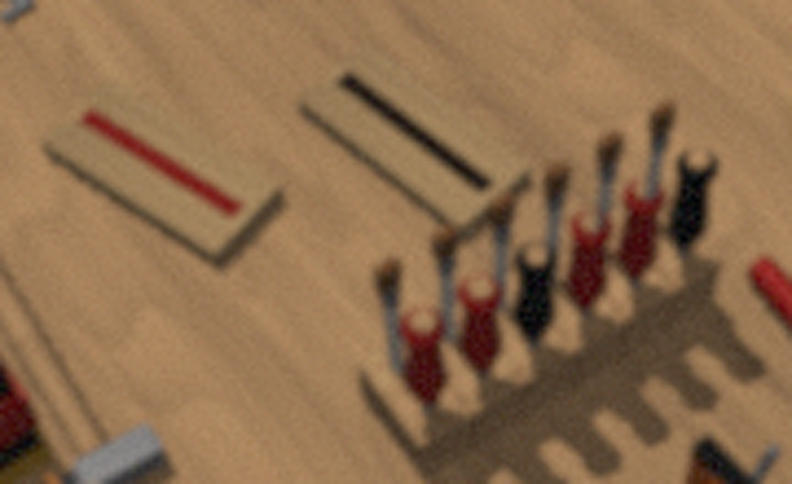

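Run:
```python
from h import *
np.set_printoptions(precision=4,suppress=True)
T=np.load("pics/top0.npz");S=np.load("pics/scene0.npz")
def uv(pts,x0,y0,k): return [(x0+(a+.5)/k-.5,y0+(b+.5)/k-.5) for a,b in pts]
print("cams",rays("top",[(0,0)])[0],rays("scene",[(0,0)])[0])
def rep(name,P):
    m=P.mean(0);d=P[1]-P[0];print(name,m,"len",np.linalg.norm(d),"ang",np.degrees(np.arctan2(d[1],d[0])))
rep("bar top",atz("top",uv([(252,332),(608,319)],110,145,8),.2))
rep("bar scn",atz("scene",uv([(241,105),(498,358)],270,225,6),.2))
rep("inl top",atz("top",uv([(341,427),(586,388)],220,145,6),.018))
rep("inl scn",atz("scene",uv([(347,79),(486,186)],150,140,4.4),.018))
print(atd("top",uv([(460,407),(430,325)],220,145,6),T['d'])[:1], atd("top",uv([(460,322)],110,145,8),T['d']))
# clouds
C=cloud("top",T['d']); 
for nm,C,p in(("top",C,T['p']),("scene",cloud("scene",S['d']),S['p'])):
    # bar points
    m=(C[...,2]>.175)&(C[...,2]<.215)&(abs(C[...,0]-.5)<.12)&(abs(C[...,1]-.3)<.15)&(p.max(2)<60)
    Q=C[m];
    if len(Q)>5:
        c=Q.mean(0);u,s,v=np.linalg.svd(Q-c);print(nm,"bar cloud",len(Q),c,v[0],(Q[:,2].min(),Q[:,2].max()), np.ptp((Q-c)@v[0]))
    m=(C[...,2]>.13)&(C[...,0]>.2)&(C[...,0]<.8)&(C[...,1]>-.05)&(C[...,1]<.15);print(nm,"rack tall",C[m].min(0) if m.any() else 0,C[m].max(0) if m.any() else 0)
```

```text
cams [0.2939 0.0194 1.4742] [0.8979 0.495  1.0731]
bar top [0.5343 0.3016 0.2   ] len 0.15035120073118238 ang -88.67780503375587
bar scn [0.5348 0.3069 0.2   ] len 0.14315348311746584 ang 92.05277340953336
inl top [ 0.4573 -0.1657  0.018 ] len 0.15747329242212527 ang -81.8527084040115
inl scn [ 0.4538 -0.1618  0.018 ] len 0.15199702510970436 ang 98.49231038731382
[[ 0.4579 -0.1634  0.016 ]] [[0.5354 0.2884 0.2014]]
top bar cloud 158 [0.5331 0.3027 0.2004] [-0.0179  0.9998 -0.0065] (np.float64(0.18808176726878845), np.float64(0.2078132097063703)) 0.14625595476516562
top rack tall [0.2939 0.0102 0.1314] [0.7684 0.1337 1.4742]
scene bar cloud 357 [0.5394 0.3109 0.2006] [ 0.057   0.9983 -0.0133] (np.float64(0.17704642555843952), np.float64(0.20830273801142574)) 0.14844528410500835
scene rack tall [0.3752 0.0085 0.13  ] [0.7662 0.1418 0.1881]
```

```bash
cat >> h.py <<'E'
np.set_printoptions(precision=4,suppress=True)
def go(p,yaw_y):  # yaw_y deg: world angle of tool y axis, tool pointing down
    s=ctrl.get_state();Rc=R.from_quat(s['tcp_rot']);a=np.radians(yaw_y)
    y=np.array([np.cos(a),np.sin(a),0]);z=np.array([0,0,-1.]);x=np.cross(y,z)
    Rt=R.from_matrix(np.c_[x,y,z])
    print("t",round(s['time'],2),"now",s['eef_pos'],"yaw",np.degrees(np.arctan2(*Rc.as_matrix()[[1,0],1])),"q",s['qpos'],"F",s['contact_force'],"M",s['wrist_torque'],"open",s['opening'])
    print("dpos",Rc.inv().apply(np.array(p)-s['eef_pos']),"drot",(Rc.inv()*Rt).as_rotvec())
E
python3 - <<'E'
from h import *
go([.534,.303,.32],1.3)
T=np.load("pics/top0.npz");C=cloud("top",T['d']);
# tallest points in carry corridor, excluding arm
m=(C[...,2]>.06)&(C[...,0]>.3)&(C[...,0]<.75)&(abs(C[...,1])<.6)
v,u=np.nonzero(m)
im=m.astype(np.uint8);n,l,st,ce=cv2.connectedComponentsWithStats(im)
for i in range(1,n):
    if st[i,4]>8:
        Q=C[l==i];print(st[i],Q.min(0),Q.max(0))
E
```

```text
t 0.1 now [0.243  0.6291 0.2471] yaw 68.86947166753797 q [ 1.052   0.2871  1.578  -0.      1.2786 -0.15  ] F [-0.7514 -0.7341 -0.3368] M [-0.0413  0.0066 -0.0574] open 0.9981489197475852
dpos [-0.389  -0.1995 -0.0726] drot [-0.002   0.001   1.1793]
[212 128  14  14 127] [0.7271 0.1011 0.0618] [0.7497 0.1486 0.1533]
[177 134  21  14  74] [0.702  0.2049 0.0601] [0.7495 0.2805 0.0908]
[ 141  161   51   38 1017] [0.5036 0.2202 0.0633] [0.6147 0.3817 0.2197]
[233 163  12  36 204] [0.503  0.0325 0.0601] [0.6182 0.0721 0.1756]
[247 163   5  24  69] [0.5501 0.006  0.0601] [0.6105 0.0214 0.1927]
[112 180  12   4  41] [0.5688 0.4832 0.0615] [0.5828 0.5242 0.0768]
[115 189   5   6  27] [0.529  0.4955 0.0612] [0.5469 0.5079 0.0855]
[246 188   4  10  31] [0.5065 0.0147 0.0668] [0.5244 0.0251 0.1875]
[232 200   9  11  61] [0.4597 0.0471 0.0613] [0.4943 0.0732 0.1741]
[246 201   4   9  27] [0.4635 0.0153 0.0635] [0.4804 0.0261 0.1901]
[231 213   9  10  56] [0.4172 0.0497 0.0603] [0.4538 0.077  0.1721]
[245 214   5   8  24] [0.4199 0.0156 0.0604] [0.4459 0.0295 0.191 ]
[230 224   9  11  53] [0.3743 0.0534 0.0602] [0.4138 0.0807 0.1705]
[244 226   4   8  23] [0.3763 0.0231 0.0602] [0.4059 0.0335 0.1872]
```

carry_out([
  {"delta_pos": [0,0,-0.04],"delta_rot": [0,0,0.1],"claw": 80},
  {"delta_pos": [-0.03,-0.015,-0.073],"delta_rot": [0,0,0.2],"claw": 80},
  {"delta_pos": [-0.06,-0.03,-0.073],"delta_rot": [0,0,0.3],"claw": 80},
  {"delta_pos": [-0.09,-0.045,-0.073],"delta_rot": [0,0,0.4],"claw": 80},
  {"delta_pos": [-0.12,-0.06,-0.073],"delta_rot": [0,0,0.5],"claw": 80},
  {"delta_pos": [-0.15,-0.077,-0.073],"delta_rot": [0,0,0.6],"claw": 80},
  {"delta_pos": [-0.18,-0.092,-0.073],"delta_rot": [0,0,0.7],"claw": 80},
  {"delta_pos": [-0.21,-0.107,-0.073],"delta_rot": [0,0,0.8],"claw": 80},
])

```text
time: 0.77
eef_pos: [0.401, 0.4522, 0.3196]
tcp_rot: [0.554, 0.833, -0.002, -0.0]
contact_force: [-0.1, 0.5, 0.1]
opening: 0.801
```

```bash
python3 -c "
from h import *
go([.534,.303,.32],1.3)"
```

```text
t 0.77 now [0.401  0.4522 0.3196] yaw 22.760567423807185 q [ 0.678   0.0873  1.6759 -0.0008  1.3814  0.2809] F [-0.0855  0.5149  0.1483] M [ 0.0585 -0.04    0.046 ] open 0.8006427191710791
dpos [-0.1891  0.0649 -0.0002] drot [-0.0023  0.0021  0.3746]
```

carry_out([
  {"delta_pos": [-0.03,0.01,0],"delta_rot": [0,0,0.08],"claw": 80},
  {"delta_pos": [-0.065,0.022,0],"delta_rot": [0,0,0.16],"claw": 80},
  {"delta_pos": [-0.1,0.034,0],"delta_rot": [0,0,0.24],"claw": 80},
  {"delta_pos": [-0.135,0.046,0],"delta_rot": [-0.001,0.001,0.3],"claw": 80},
  {"delta_pos": [-0.165,0.057,0],"delta_rot": [-0.002,0.002,0.35],"claw": 80},
  {"delta_pos": [-0.189,0.065,0],"delta_rot": [-0.002,0.002,0.375],"claw": 80},
  {"delta_pos": [-0.189,0.065,0],"delta_rot": [-0.002,0.002,0.375],"claw": 80},
  {"delta_pos": [-0.189,0.065,0],"delta_rot": [-0.002,0.002,0.375],"claw": 80},
])

```text
time: 1.43
eef_pos: [0.5345, 0.3019, 0.3189]
tcp_rot: [0.7, 0.714, -0.001, -0.001]
contact_force: [-0.6, -0.2, -0.7]
opening: 0.798
```

```bash
python3 -c "
from h import *
go([.534,.303,.23],1.3)
p,d=ctrl.read_camera('scene');crop(p,270,180,400,310,5,'pics/s1.png')
p,d=ctrl.read_camera('top');crop(p,110,130,230,220,6,'pics/t1.png')"
```

```text
t 1.43 now [0.5345 0.3019 0.3189] yaw 1.13596531594539 q [0.349  0.1084 1.6544 0.0004 1.3807 0.3291] F [-0.5956 -0.215  -0.7114] M [ 0.0266 -0.0194  0.0297] open 0.7977652463832344
dpos [ 0.0011 -0.0003  0.0889] drot [-0.0019  0.0003 -0.0029]
```

View pics/s1.png

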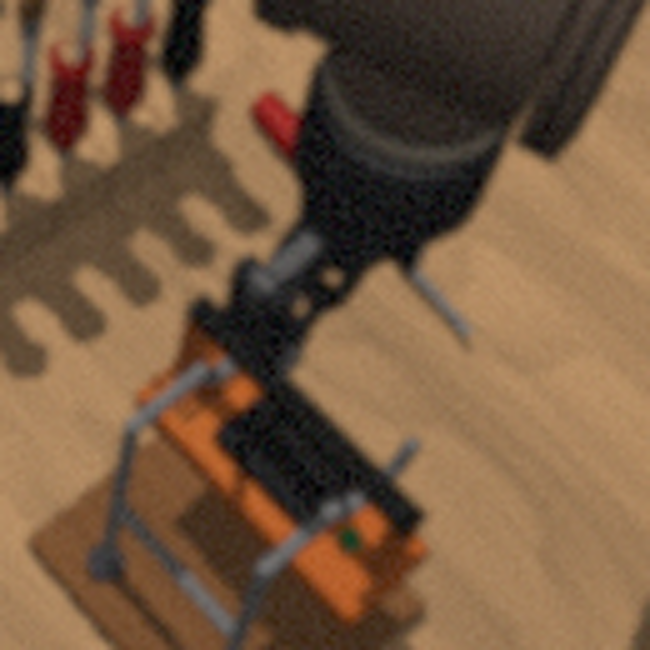

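View pics/t1.png

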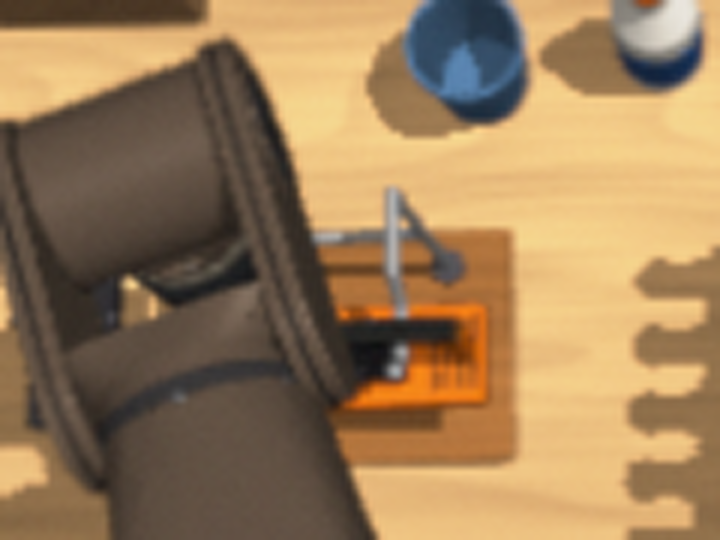

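carry_out([
  {"delta_pos": [0.001,0,0.025],"delta_rot": [-0.002,0,-0.003],"claw": 80},
  {"delta_pos": [0.001,0,0.05],"delta_rot": [-0.002,0,-0.003],"claw": 80},
  {"delta_pos": [0.001,0,0.07],"delta_rot": [-0.002,0,-0.003],"claw": 80},
  {"delta_pos": [0.001,0,0.085],"delta_rot": [-0.002,0,-0.003],"claw": 80},
  {"delta_pos": [0.001,0,0.09],"delta_rot": [-0.002,0,-0.003],"claw": 80},
  {"delta_pos": [0.001,0,0.09],"delta_rot": [-0.002,0,-0.003],"claw": 80},
])

```text
time: 2.03
eef_pos: [0.5316, 0.3052, 0.2274]
tcp_rot: [0.697, 0.717, -0.001, -0.001]
contact_force: [-0.4, -0.8, -0.1]
opening: 0.798
```

```bash
python3 -c "
from h import *
go([.534,.303,.194],1.3)
p,d=ctrl.read_camera('scene');crop(p,270,180,400,310,6,'pics/s2.png')"
```

```text
t 2.03 now [0.5316 0.3052 0.2274] yaw 1.5862411803639132 q [0.3559 0.1708 1.7529 0.     1.2211 0.3282] F [-0.4086 -0.7861 -0.137 ] M [-0.0062  0.0073 -0.0153] open 0.7981396803179154
dpos [-0.0023  0.0024  0.0334] drot [-0.003  0.001  0.005]
```

View pics/s2.png

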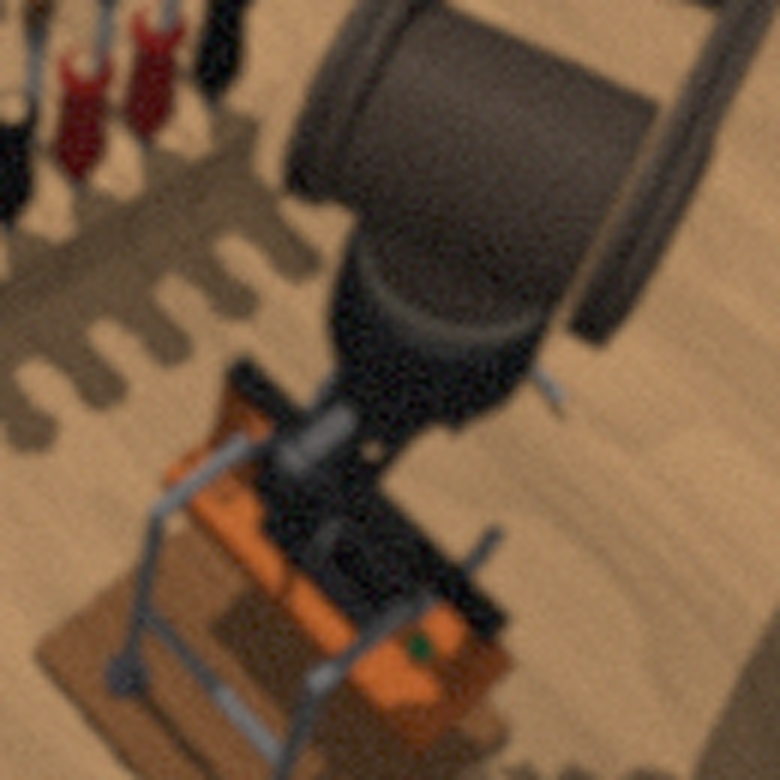

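carry_out([
  {"delta_pos": [-0.001,0.001,0.012],"delta_rot": [-0.002,0,0.002],"claw": 80},
  {"delta_pos": [-0.002,0.002,0.023],"delta_rot": [-0.002,0.001,0.004],"claw": 80},
  {"delta_pos": [-0.002,0.002,0.03],"delta_rot": [-0.002,0.001,0.004],"claw": 80},
  {"delta_pos": [-0.002,0.002,0.033],"delta_rot": [-0.002,0.001,0.004],"claw": 80},
  {"delta_pos": [-0.002,0.002,0.033],"delta_rot": [-0.002,0.001,0.004],"claw": 80},
])

```text
time: 2.5
eef_pos: [0.5339, 0.3031, 0.1945]
tcp_rot: [0.699, 0.715, -0.0, -0.0]
contact_force: [0.4, 0.8, 0.1]
opening: 0.798
```

```bash
python3 -c "
from h import *
go([.534,.303,.194],1.3)
go([.534,.303,.194],1.3)
p,d=ctrl.read_camera('scene');crop(p,270,180,400,310,6,'pics/s3.png')
go([.534,.303,.194],1.3)"
```

```text
t 2.5 now [0.5339 0.3031 0.1945] yaw 1.3308665060914193 q [0.3511 0.2025 1.779  0.0004 1.1609 0.3277] F [0.4466 0.7618 0.0599] M [-0.0124  0.0061  0.0477] open 0.7981158488380269
dpos [-0.0001  0.0001  0.0005] drot [-0.0008 -0.0001  0.0005]
t 2.5 now [0.5339 0.3031 0.1945] yaw 1.3308665060914193 q [0.3511 0.2025 1.779  0.0004 1.1609 0.3277] F [0.4466 0.7618 0.0599] M [-0.0124  0.0061  0.0477] open 0.7981158488380269
dpos [-0.0001  0.0001  0.0005] drot [-0.0008 -0.0001  0.0005]
t 2.55 now [0.5344 0.3032 0.1954] yaw 1.329153666724619 q [0.3511 0.2018 1.778  0.0003 1.1611 0.3278] F [ 0.5277 -0.064   0.1926] M [ 0.0016 -0.0073 -0.0357] open 0.8026416121725132
dpos [-0.0002 -0.0004  0.0014] drot [ 0.0006 -0.0005  0.0005]
```

View pics/s3.png

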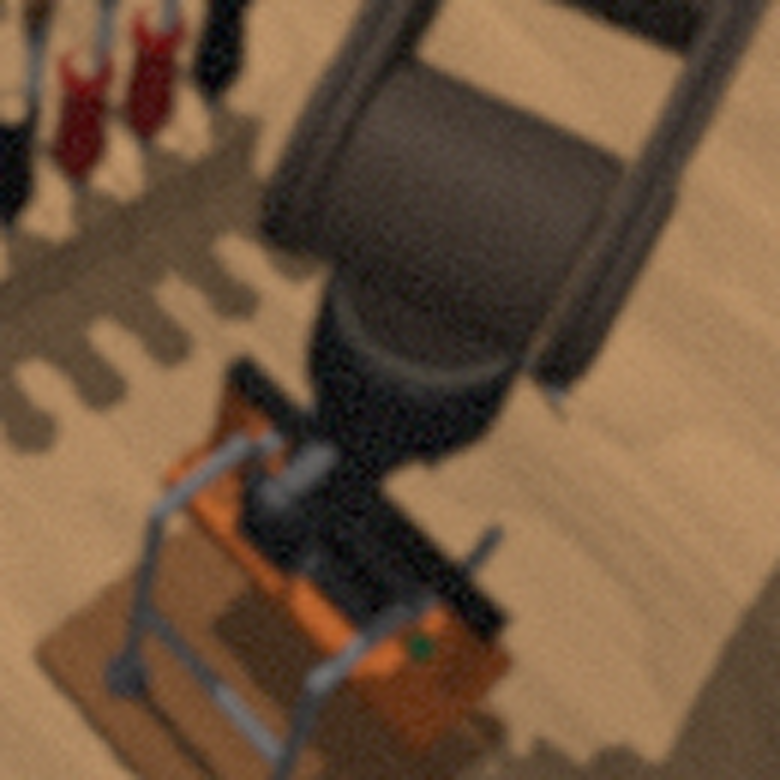

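carry_out([
  {"delta_pos": [0,0,0.001],"delta_rot": [0,0,0],"claw": 40},
  {"delta_pos": [0,0,0.001],"delta_rot": [0,0,0],"claw": 20},
  {"delta_pos": [0,0,0.001],"delta_rot": [0,0,0],"claw": 10},
  {"delta_pos": [0,0,0.001],"delta_rot": [0,0,0],"claw": 5},
  {"delta_pos": [0,0,0.001],"delta_rot": [0,0,0],"claw": 0},
  {"delta_pos": [0,0,0.001],"delta_rot": [0,0,0],"claw": 0},
  {"delta_pos": [0,0,0.001],"delta_rot": [0,0,0],"claw": 0},
  {"delta_pos": [0,0,0.001],"delta_rot": [0,0,0],"claw": 0},
], force=80)

```text
time: 3.22
eef_pos: [0.5346, 0.3033, 0.195]
tcp_rot: [0.699, 0.715, 0.001, 0.0]
contact_force: [-1.3, -0.9, 2.6]
opening: 0.148
```

```bash
python3 -c "
from h import *
p,d=ctrl.read_camera('scene');crop(p,270,180,400,310,6,'pics/s4.png')
go([.534,.303,.233],1.3)"
```

```text
t 3.27 now [0.5346 0.3033 0.195 ] yaw 1.335746450734143 q [0.3511 0.2024 1.7782 0.0003 1.1596 0.3277] F [-0.1387  0.1982  3.3517] M [-0.008   0.2161 -0.1015] open 0.14067034255353292
dpos [-0.0003 -0.0005 -0.038 ] drot [ 0.0013 -0.0007  0.0006]
```

View pics/s4.png

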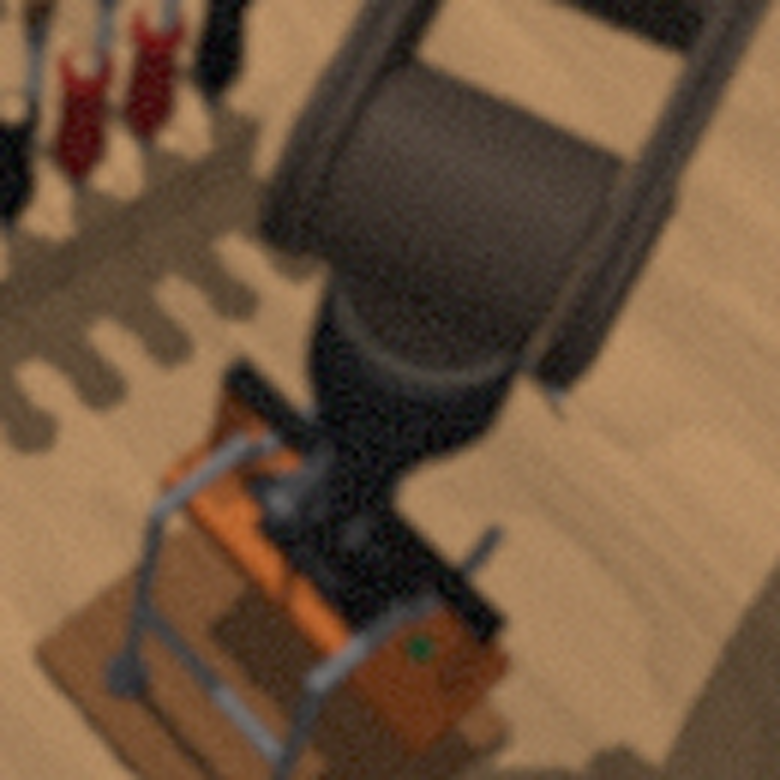

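carry_out([
  {"delta_pos": [0,0,-0.006],"delta_rot": [0,0,0],"claw": 0},
  {"delta_pos": [0,0,-0.012],"delta_rot": [0,0,0],"claw": 0},
  {"delta_pos": [0,0,-0.019],"delta_rot": [0,0,0],"claw": 0},
  {"delta_pos": [0,0,-0.026],"delta_rot": [0,0,0],"claw": 0},
  {"delta_pos": [0,0,-0.033],"delta_rot": [0,0,0],"claw": 0},
  {"delta_pos": [0,0,-0.038],"delta_rot": [0,0,0],"claw": 0},
  {"delta_pos": [0,0,-0.038],"delta_rot": [0,0,0],"claw": 0},
  {"delta_pos": [0,0,-0.038],"delta_rot": [0,0,0],"claw": 0},
])

```text
time: 3.93
eef_pos: [0.5347, 0.3034, 0.2336]
tcp_rot: [0.699, 0.715, 0.001, 0.0]
contact_force: [-0.7, 0.1, -2.5]
opening: 0.144
```

```bash
python3 -c "
from h import *
p,d=ctrl.read_camera('scene');crop(p,270,180,400,310,6,'pics/s5.png')
go([.534-.11,.303-.0025,.234],1.3)"
```

```text
t 3.98 now [0.5344 0.3033 0.233 ] yaw 1.329885536858475 q [0.3511 0.1668 1.7469 0.0003 1.2266 0.3278] F [-0.3423  0.8033 -2.8999] M [-0.053   0.0068  0.0067] open 0.1439449732542654
dpos [-0.0002 -0.1105 -0.0012] drot [ 0.0012 -0.0007  0.0005]
```

View pics/s5.png

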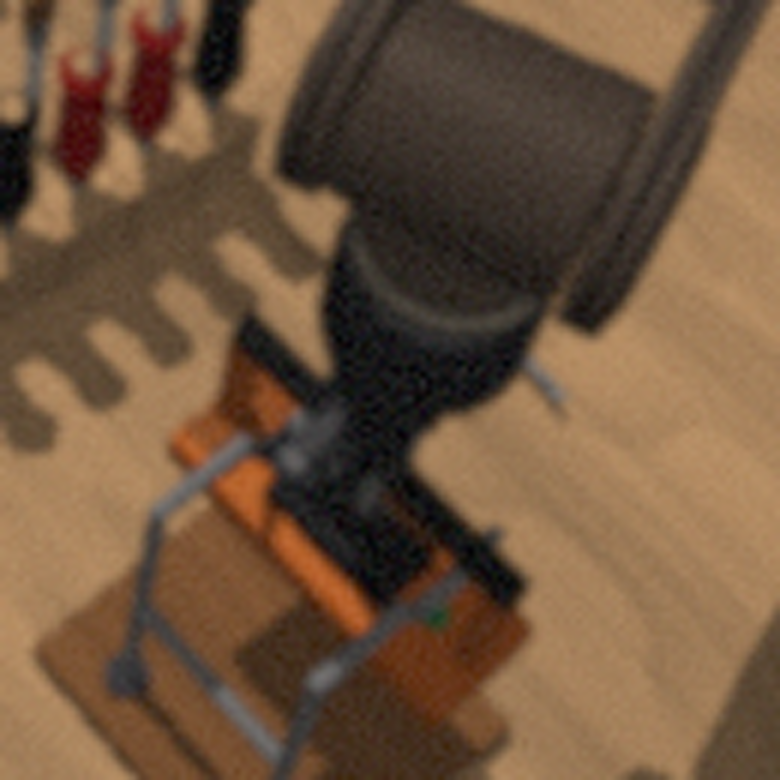

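carry_out([
  {"delta_pos": [0,-0.008,0],"delta_rot": [0,0,0],"claw": 0},
  {"delta_pos": [0,-0.02,0],"delta_rot": [0,0,0],"claw": 0},
  {"delta_pos": [0,-0.035,0],"delta_rot": [0,0,0],"claw": 0},
  {"delta_pos": [0,-0.05,0],"delta_rot": [0,0,0],"claw": 0},
  {"delta_pos": [0,-0.065,0],"delta_rot": [0,0,0],"claw": 0},
  {"delta_pos": [0,-0.08,0],"delta_rot": [0,0,0],"claw": 0},
  {"delta_pos": [0,-0.092,0],"delta_rot": [0,0,0],"claw": 0},
  {"delta_pos": [0,-0.1,0],"delta_rot": [0,0,0],"claw": 0},
])

```text
time: 4.65
eef_pos: [0.4326, 0.3008, 0.2323]
tcp_rot: [0.699, 0.715, 0.0, -0.0]
contact_force: [-0.4, 0.9, -2.2]
opening: 0.146
```

carry_out([
  {"delta_pos": [0,0,0],"delta_rot": [0,0,0],"claw": 0},
  {"delta_pos": [0,0,0],"delta_rot": [0,0,0],"claw": 0},
  {"delta_pos": [0,0,-0.02],"delta_rot": [0,0,0],"claw": 0},
  {"delta_pos": [0,0,-0.04],"delta_rot": [0,0,0],"claw": 0},
  {"delta_pos": [0,0,-0.06],"delta_rot": [0,0,0],"claw": 0},
  {"delta_pos": [0,0,-0.08],"delta_rot": [0,0,0],"claw": 0},
  {"delta_pos": [0,0,-0.1],"delta_rot": [0,0,0],"claw": 0},
  {"delta_pos": [0,0,-0.1],"delta_rot": [0,0,0],"claw": 0},
])

```text
time: 5.32
eef_pos: [0.4352, 0.3015, 0.3378]
tcp_rot: [0.699, 0.715, 0.005, 0.002]
contact_force: [0.4, 0.5, -1.3]
opening: 0.14
```

```bash
python3 -c "
from h import *
p,d=ctrl.read_camera('scene');crop(p,270,180,430,310,5,'pics/s6.png')
go([.47,.303,.335],1.3)"
```

```text
t 5.37 now [0.4344 0.3012 0.3351] yaw 1.3368134965889118 q [ 0.4141 -0.0996  1.8343  0.0003  1.4007  0.3908] F [-0.6051  0.1034 -2.9996] M [-0.0034  0.0036  0.0508] open 0.14438798314658757
dpos [0.0009 0.0356 0.0003] drot [ 0.0057 -0.0026  0.0007]
```

View pics/s6.png

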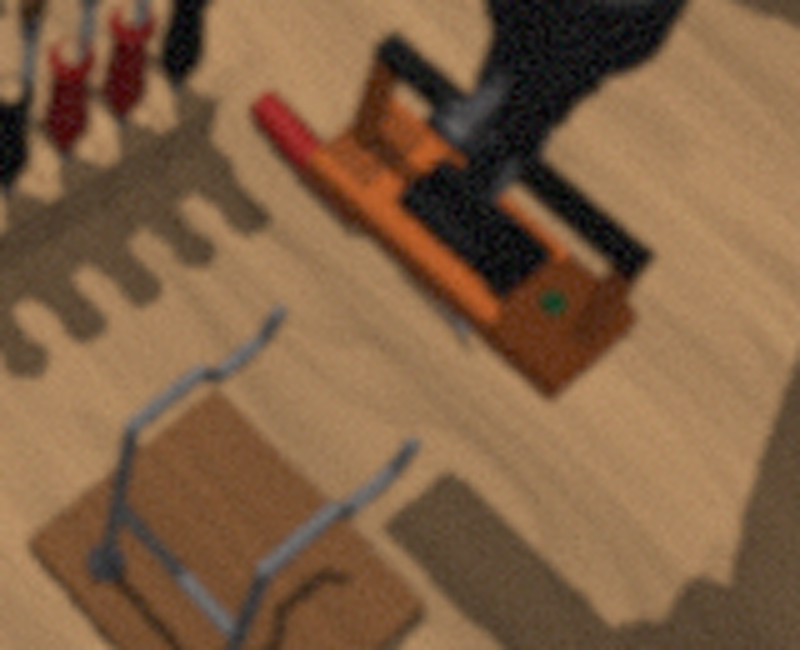

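carry_out([
  {"delta_pos": [-0.008,0.012,0],"delta_rot": [0,0,0],"claw": 0},
  {"delta_pos": [-0.025,0.025,0],"delta_rot": [0,0,0],"claw": 0},
  {"delta_pos": [-0.05,0.037,0],"delta_rot": [0,0,0],"claw": 0},
  {"delta_pos": [-0.075,0.047,0],"delta_rot": [0,0,0],"claw": 0},
  {"delta_pos": [-0.1,0.055,0],"delta_rot": [0,0,0],"claw": 0},
  {"delta_pos": [-0.125,0.06,0],"delta_rot": [0,0,0],"claw": 0},
  {"delta_pos": [-0.148,0.062,0],"delta_rot": [0,0,0],"claw": 0},
  {"delta_pos": [-0.16,0.062,0],"delta_rot": [0,0,0],"claw": 0},
])

```text
time: 6.03
eef_pos: [0.5005, 0.1397, 0.3326]
tcp_rot: [0.7, 0.714, 0.001, 0.001]
contact_force: [-0.3, 0.9, -3.0]
opening: 0.147
```

```bash
python3 -c "
from h import *
go([.456,-.164,.335],8.3)"
```

```text
t 6.03 now [0.5005 0.1397 0.3326] yaw 1.1820057817630267 q [ 0.0765 -0.1176  1.8552  0.0009  1.4014  0.0557] F [-0.3498  0.8822 -2.9518] M [-0.0312  0.0138 -0.0203] open 0.1468006312544672
dpos [-0.3028 -0.0508 -0.0028] drot [ 0.0026 -0.0009 -0.1242]
```

carry_out([
  {"delta_pos": [-0.01,0,-0.003],"delta_rot": [0,0,0],"claw": 0},
  {"delta_pos": [-0.03,0,-0.003],"delta_rot": [0,0,-0.01],"claw": 0},
  {"delta_pos": [-0.055,0,-0.003],"delta_rot": [0,0,-0.02],"claw": 0},
  {"delta_pos": [-0.08,0,-0.003],"delta_rot": [0,0,-0.03],"claw": 0},
  {"delta_pos": [-0.105,-0.003,-0.003],"delta_rot": [0,0,-0.05],"claw": 0},
  {"delta_pos": [-0.13,-0.007,-0.003],"delta_rot": [0,0,-0.06],"claw": 0},
  {"delta_pos": [-0.155,-0.012,-0.003],"delta_rot": [0,0,-0.07],"claw": 0},
  {"delta_pos": [-0.18,-0.017,-0.003],"delta_rot": [0,0,-0.08],"claw": 0},
])

```text
time: 6.7
eef_pos: [0.4869, -0.0414, 0.3346]
tcp_rot: [0.67, 0.742, 0.001, 0.0]
contact_force: [1.1, 1.1, -2.9]
opening: 0.144
```

```bash
python3 -c "
from h import *
go([.456,-.164,.335],8.3)"
```

```text
t 6.7 now [ 0.4869 -0.0414  0.3346] yaw 5.839077146807505 q [-0.2939 -0.1926  1.9175  0.002   1.4156 -0.3961] F [ 1.0871  1.1281 -2.9461] M [-0.0259 -0.0163 -0.0104] open 0.14439080481019653
dpos [-0.1188 -0.0432 -0.0007] drot [ 0.0017 -0.0014 -0.0429]
```

carry_out([
  {"delta_pos": [-0.02,-0.006,0],"delta_rot": [0,0,-0.01],"claw": 0},
  {"delta_pos": [-0.045,-0.014,0],"delta_rot": [0,0,-0.02],"claw": 0},
  {"delta_pos": [-0.07,-0.024,0],"delta_rot": [0,0,-0.03],"claw": 0},
  {"delta_pos": [-0.09,-0.033,0],"delta_rot": [0,0,-0.04],"claw": 0},
  {"delta_pos": [-0.107,-0.039,0],"delta_rot": [0,0,-0.043],"claw": 0},
  {"delta_pos": [-0.119,-0.043,0],"delta_rot": [0,0,-0.043],"claw": 0},
  {"delta_pos": [-0.119,-0.043,0],"delta_rot": [0,0,-0.043],"claw": 0},
  {"delta_pos": [-0.119,-0.043,0],"delta_rot": [0,0,-0.043],"claw": 0},
])

```text
time: 7.37
eef_pos: [0.456, -0.1643, 0.3337]
tcp_rot: [0.654, 0.756, 0.001, -0.001]
contact_force: [0.6, 0.7, -2.8]
opening: 0.149
```

```bash
python3 -c "
from h import *
p,d=ctrl.read_camera('scene');np.savez('pics/scene1.npz',p=p,d=d);crop(p,180,80,340,200,5,'pics/s7.png')
p,d=ctrl.read_camera('top');np.savez('pics/top1.npz',p=p,d=d);crop(p,250,160,370,250,6,'pics/t7.png')
go([.456,-.164,.225],8.3)"
```

```text
t 7.47 now [ 0.4563 -0.1635  0.3339] yaw 8.33392397550636 q [-0.5552 -0.2013  1.926   0.0028  1.4172 -0.7011] F [-0.0922 -0.0635 -3.3463] M [0.0078 0.0524 0.0323] open 0.143335555129674
dpos [-0.0007 -0.0005  0.1089] drot [ 0.0016 -0.0023  0.0006]
```

View pics/s7.png

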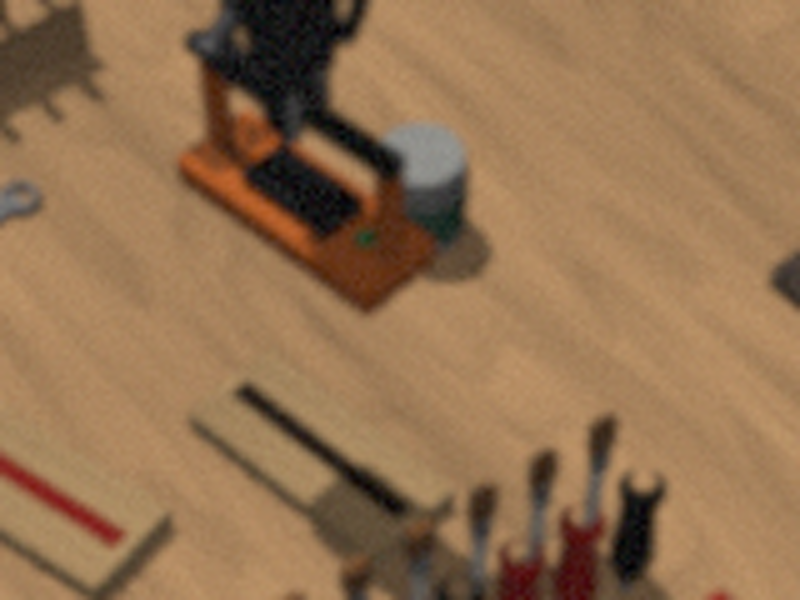

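View pics/t7.png

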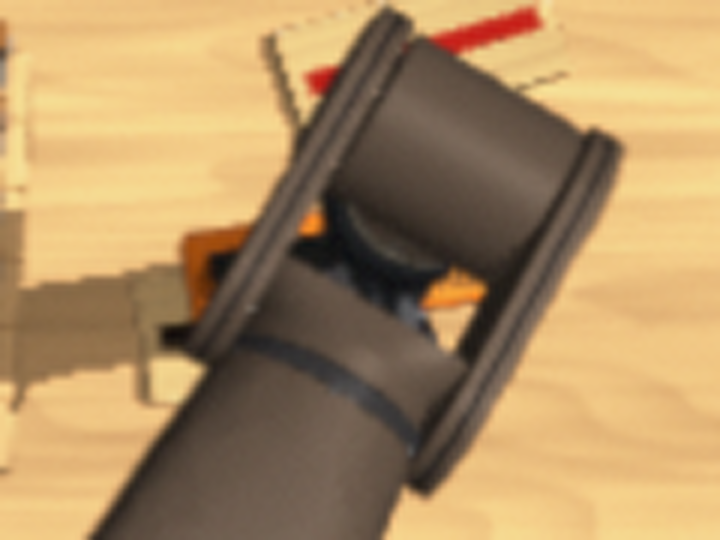

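```bash
cat > lamp.py <<'E'
from h import *
def lamp(f,c0,tcpz,yaw=8.3):
    p,d=f['p'].astype(int),f['d'];C=cloud('scene',d)
    o=(p[...,0]>1.8*p[...,2]+30)&(p[...,0]>1.5*p[...,1])&(np.hypot(C[...,0]-c0[0],C[...,1]-c0[1])<.13)&(C[...,2]>.02)
    zt=tcpz+.002-.095+.022
    Q=C[o&(abs(C[...,2]-zt)<.006)]
    A=np.c_[Q[:,:2]-c0,np.ones(len(Q))]
    for _ in range(3):
        k=np.linalg.lstsq(A,Q[:,2],rcond=None)[0];r=Q[:,2]-A@k;g=abs(r)<.004;A,Q=A[g],Q[g]
    print("n",len(Q),"plane slope deg",np.degrees(k[:2]),"z top at c",k[2],"-> underside",k[2]-.022)
    r=cv2.minAreaRect(((Q[:,:2]-c0)*1000).astype(np.float32));print("rect mm",r)
    a=np.radians(yaw);R2=np.array([[np.cos(a),np.sin(a)],[-np.sin(a),np.cos(a)]]);q=(Q[:,:2]-c0)@R2.T*1000
    print("lamp-frame extents mm (x,y)",np.percentile(q,1,0),np.percentile(q,99,0))
    m=(p.max(2)<60)&(np.hypot(C[...,0]-c0[0],C[...,1]-c0[1])<.1)&(abs(C[...,2]-zt-.073)<.012)
    B=C[m];b=(B[:,:2]-c0)@R2.T*1000;b=b[abs(b[:,0])<14];print("bar y ext",np.percentile(b[:,1],[1,99]) if len(b) else None,"x",np.median(b[:,0]))
E
python3 - <<'E'
from lamp import *
f=np.load('pics/scene1.npz')
lamp(f,np.array([.4563,-.1637]),.3339)
def uv(pts,x0,y0,k): return [(x0+(a+.5)/k-.5,y0+(b+.5)/k-.5) for a,b in pts]
# housing bottom-edge silhouette / top corners read in s7.png
print(atz('scene',uv([(180,160),(366,287),(437,238)],180,80,5),.263))
c=np.array([.4563,-.1637]);a=np.radians(8.3);ex=np.array([np.cos(a),np.sin(a)]);ey=np.array([-ex[1],ex[0]])
P=[np.r_[c+sx*.03*ex+sy*.08*ey,.263] for sx,sy in((1,-1),(1,1),(-1,1),(-1,-1))]
q=proj('scene',P);print((q-[180,80]+.5)*5-.5)
E
```

```text
n 455 plane slope deg [-0.9453 -0.0762] z top at c 0.2606561724500128 -> underside 0.23865617245001283
rect mm ((0.8910732269287109, 1.936737060546875), (60.44027328491211, 159.1322479248047), 6.847726821899414)
lamp-frame extents mm (x,y) [-28.6531 -73.2511] [30.1564 79.8165]
bar y ext [-38.7491  76.3031] x 1.9686743216612217
[[ 0.4947 -0.2307  0.263 ]
 [ 0.4695 -0.0843  0.263 ]
 [ 0.4153 -0.0885  0.263 ]]
[[168.5819 154.6767]
 [363.5265 295.5385]
 [436.8655 237.4289]
 [241.974  102.5814]]
```

carry_out([
  {"delta_pos": [-0.001,-0.001,0.015],"delta_rot": [0.001,-0.001,0],"claw": 0},
  {"delta_pos": [-0.001,-0.002,0.035],"delta_rot": [0.001,-0.001,0],"claw": 0},
  {"delta_pos": [-0.001,-0.002,0.055],"delta_rot": [0.001,-0.001,0],"claw": 0},
  {"delta_pos": [-0.001,-0.002,0.075],"delta_rot": [0.001,-0.001,0],"claw": 0},
  {"delta_pos": [-0.001,-0.002,0.095],"delta_rot": [0.001,-0.001,0],"claw": 0},
  {"delta_pos": [-0.001,-0.002,0.11],"delta_rot": [0.001,-0.001,0],"claw": 0},
  {"delta_pos": [-0.001,-0.002,0.12],"delta_rot": [0.001,-0.001,0],"claw": 0},
  {"delta_pos": [-0.001,-0.002,0.125],"delta_rot": [0.001,-0.001,0],"claw": 0},
])

```text
time: 8.13
eef_pos: [0.4541, -0.1633, 0.2072]
tcp_rot: [0.653, 0.757, 0.001, -0.002]
contact_force: [-0.4, -0.1, -2.3]
opening: 0.143
```

```bash
python3 -c "
from h import *
go([.455,-.164,.17],8.3)"
```

```text
t 8.13 now [ 0.4541 -0.1633  0.2072] yaw 8.413307083467169 q [-0.5565 -0.1062  2.0759  0.0017  1.1752 -0.704 ] F [-0.4169 -0.0999 -2.2551] M [ 0.0178 -0.0227  0.0189] open 0.1425826207576491
dpos [-0.001   0.0008  0.0372] drot [-0.0015 -0.0034  0.002 ]
```

carry_out([
  {"delta_pos": [-0.001,0,0.008],"delta_rot": [0,-0.003,0],"claw": 0},
  {"delta_pos": [-0.001,0,0.018],"delta_rot": [0,-0.003,0],"claw": 0},
  {"delta_pos": [-0.001,0,0.028],"delta_rot": [0,-0.003,0],"claw": 0},
  {"delta_pos": [-0.001,0,0.035],"delta_rot": [0,-0.003,0],"claw": 0},
  {"delta_pos": [-0.001,0,0.037],"delta_rot": [0,-0.003,0],"claw": 0},
  {"delta_pos": [-0.001,0,0.037],"delta_rot": [0,-0.003,0],"claw": 0},
  {"delta_pos": [-0.001,0,0.037],"delta_rot": [0,-0.003,0],"claw": 0},
])

```text
time: 8.72
eef_pos: [0.4544, -0.1643, 0.1704]
tcp_rot: [0.653, 0.757, -0.0, -0.0]
contact_force: [0.2, -0.4, -3.2]
opening: 0.143
```

```bash
python3 -c "
from lamp import *
p,d=ctrl.read_camera('scene');f=dict(p=p,d=d);crop(p,180,80,340,200,5,'pics/s8.png')
s=ctrl.get_state();lamp(f,np.array([.455,-.164]),s['eef_pos'][2])
go([.455,-.164,.132],8.3)"
```

```text
n 354 plane slope deg [-0.789  -0.1399] z top at c 0.0975032052117953 -> underside 0.0755032052117953
rect mm ((0.19189071655273438, 2.6499481201171875), (60.57151412963867, 158.3435821533203), 8.171855926513672)
lamp-frame extents mm (x,y) [-27.8085 -73.3076] [30.6417 80.059 ]
bar y ext [-67.2652  75.9986] x 2.018004495782749
t 8.77 now [ 0.4546 -0.1644  0.1707] yaw 8.408171836940106 q [-0.557  -0.0616  2.1059 -0.0007  1.0974 -0.7034] F [ 0.4416 -0.4134 -2.6097] M [-0.0127  0.003  -0.0042] open 0.1481757004735603
dpos [0.0004 0.0005 0.0387] drot [-0.0006  0.0004  0.0019]
```

View pics/s8.png

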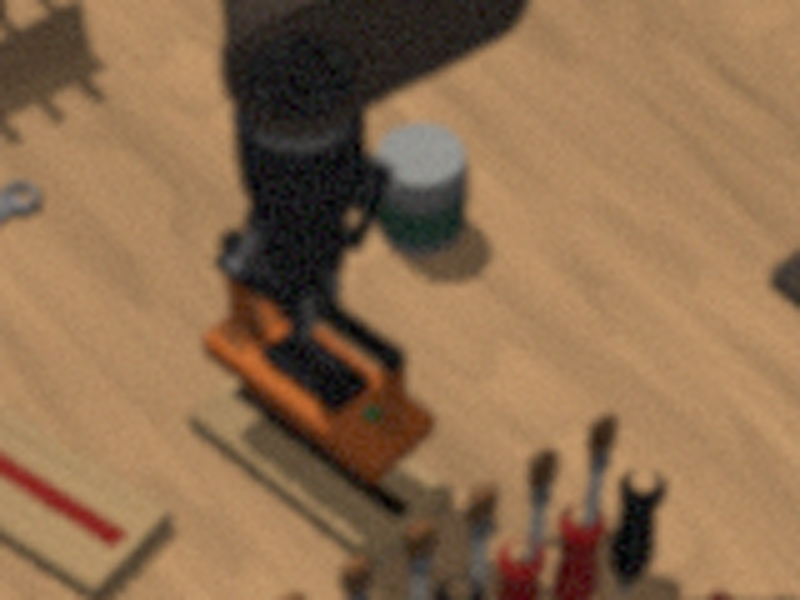

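carry_out([
  {"delta_pos": [0,0,0.007],"delta_rot": [0,0,0.001],"claw": 0},
  {"delta_pos": [0,0,0.015],"delta_rot": [0,0,0.001],"claw": 0},
  {"delta_pos": [0,0,0.023],"delta_rot": [0,0,0.001],"claw": 0},
  {"delta_pos": [0,0,0.03],"delta_rot": [0,0,0.001],"claw": 0},
  {"delta_pos": [0,0,0.035],"delta_rot": [0,0,0.001],"claw": 0},
  {"delta_pos": [0,0,0.037],"delta_rot": [0,0,0.001],"claw": 0},
  {"delta_pos": [0,0,0.037],"delta_rot": [0,0,0.001],"claw": 0},
  {"delta_pos": [0,0,0.037],"delta_rot": [0,0,0.001],"claw": 0},
])

```text
time: 9.43
eef_pos: [0.4546, -0.1645, 0.1336]
tcp_rot: [0.654, 0.757, -0.0, -0.0]
contact_force: [-0.6, 0.6, -2.7]
opening: 0.145
```

```bash
python3 -c "
from lamp import *
p,d=ctrl.read_camera('scene');f=dict(p=p,d=d);crop(p,180,80,340,200,5,'pics/s9.png')
s=ctrl.get_state();lamp(f,np.array([.455,-.164]),s['eef_pos'][2])
p,d=ctrl.read_camera('top');crop(p,220,140,350,240,6,'pics/t9.png')
go([.455,-.164,.132],8.3);print(ctrl.get_state()['dq'])"
```

```text
n 331 plane slope deg [-0.2349 -0.028 ] z top at c 0.06057342927667761 -> underside 0.03857342927667761
rect mm ((0.8793525695800781, 2.8794326782226562), (59.68439483642578, 156.605224609375), 8.273399353027344)
lamp-frame extents mm (x,y) [-27.7153 -74.0421] [30.549  79.7549]
bar y ext [-69.4731  75.3503] x 1.7508113415449924
t 9.53 now [ 0.4549 -0.1646  0.1341] yaw 8.351573128369933 q [-0.5571 -0.0097  2.1306 -0.0008  1.02   -0.7024] F [ 0.4004 -0.4809 -2.2272] M [-0.0724 -0.0011 -0.0071] open 0.14502788706641742
dpos [0.0006 0.0002 0.0021] drot [0.0001 0.001  0.0009]
[ 0.0003 -0.0036 -0.0015  0.0016  0.0005 -0.0009]
```

View pics/s9.png

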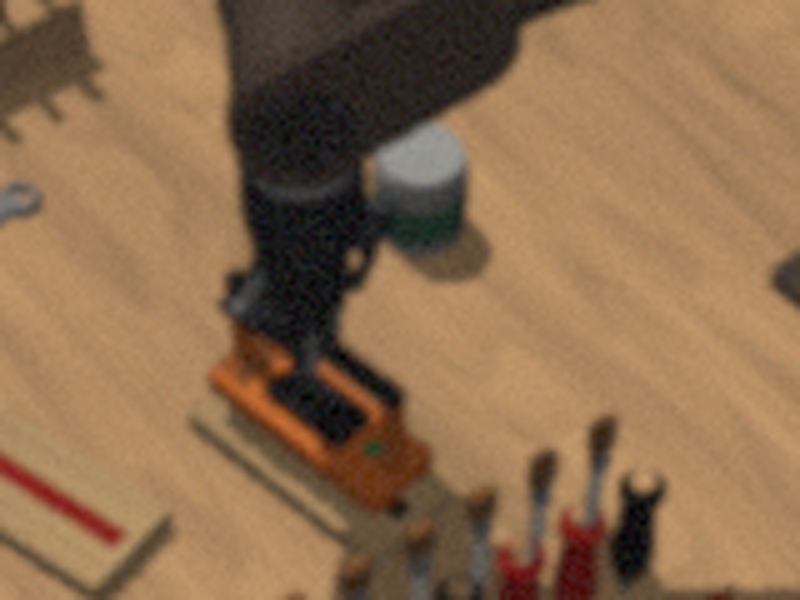

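View pics/t9.png

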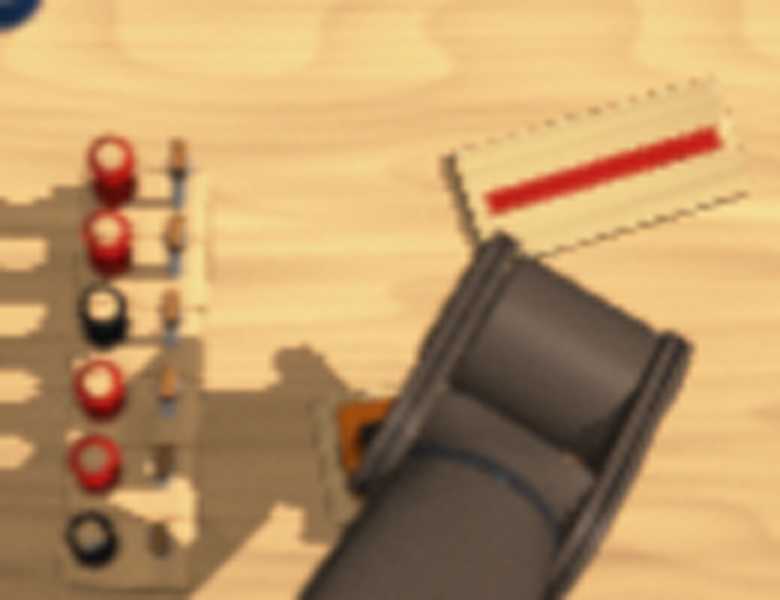

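carry_out([
  {"delta_pos": [0,0,0],"delta_rot": [0,0,0],"claw": 0},
  {"delta_pos": [0,0,0],"delta_rot": [0,0,0],"claw": 0},
  {"delta_pos": [0,0,0],"delta_rot": [0,0,0],"claw": 0},
  {"delta_pos": [0,0,0],"delta_rot": [0,0,0],"claw": 0},
])

```text
time: 9.87
eef_pos: [0.455, -0.1647, 0.1344]
tcp_rot: [0.654, 0.757, -0.0, 0.001]
contact_force: [-1.2, 0.8, -2.8]
opening: 0.146
```

```bash
python3 -c "
from h import *
go([.455,-.164,.132],8.3);print(ctrl.sign_off())"
```

```text
t 9.87 now [ 0.455  -0.1647  0.1344] yaw 8.353585922071717 q [-0.557  -0.01    2.1304 -0.0008  1.0201 -0.7024] F [-1.176   0.8445 -2.8498] M [0.0235 0.0102 0.015 ] open 0.14554980249186092
dpos [0.0007 0.0001 0.0024] drot [0.0004 0.0012 0.0009]
the job is handed in; nothing more can be done
None
```

I gripped the lamp by its handle bar, lifted it 38 mm and drew it 100 mm off the hooks. I carried it over the tool block with its underside at about 0.24 m and lowered it over the board with the dark inlay. I handed the job in at 9.9 s, still holding the lamp there; the sign-off reports no verdict.

**Last checks:**
- **Gap:** the light face is about 20.6 mm above the board, from the scene camera's depth image.
- **Tilt:** under 0.3°.
- **Direction:** lamp 8.3°, inlay 8.2° to 8.5°.
- **Centring:** the lamp's centre is within about 2 mm of the inlay's middle in the scene camera and about 5 mm by the top camera's first reading of the inlay. The limit is 15 mm.
- **Grip:** the wrist carries about 2.8 N, in keeping with a lamp of roughly 0.3 kg.
- **Speed:** the joints were almost still (below 0.004 rad/s).

**Where readings disagreed or were missing:**
- The two cameras differed by up to 5 mm on the same points, so I worked with values between them.
- At the end the arm hid most of the lamp from the top camera, so the last lamp measurement rests on the scene camera alone.
- I judged that the boards and bystanders had not moved by looking at the pictures; I did not measure them again.

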